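Close a canister with its nested lids, then take only the cover

ROBOT

A 6-joint arm with a two-finger parallel gripper is mounted at the origin on a cart in front of the work surface, level with it; the furniture and walls round the work are solid. World frame = base frame: x ahead of the robot, y to its left, z up, the work surface at z = 0. Lengths are in mm, angles in rad, forces in N, time in s.
With the tool pointing down it reaches from about 275 to 750 mm from the base axis. Payload 10.2 kg.
Tool frame: the origin (TCP) lies midway between the tips of the shut fingers; the grasp point (between the pads) lies 19 mm behind it (ctrl.hold_point_z is the distance from the TCP to the grasp point, in mm); z points along the fingers, y is the direction in which the jaws open and shut (so a half turn about z gives the same grasp; the last joint's range is limited). The gripper opens to 85 mm and grips with 20 to 120 N. Pads are 22 mm wide; open, the fingers measure 114 mm over their backs; the gripper's body (76 mm by 85 mm) begins 54 mm behind the grasp point. The pads swing forward as they close: fully open they stand 13 mm farther back than shut.
Start: joints at [0.999, 0.313, 1.498, -0, 1.331, -0.223], TCP at [179.442, 493.388, 231.294] pointing down, gripper open.
Joint ranges: [-2.94, 2.94], [-0.97, 2.17], [0.19, 2.56], [-1.23, 4.37], [0.02, 3.11], [-2.88, 2.88]. Speed limits (rad/s): [2.39, 2.39, 3.01, 3.14, 3.14, 3.14].

INTERFACE

Orientations are given as a unit quaternion [w, x, y, z].
In Python, from rig import ctrl, capture, get_calibration, ticket, search_frame, outline_of gives the robot as it stands. The module is installed in compiled form; this text tells all that it offers.
- The arm moves only by the tool servo_tool, never from a script. Its argument "motion" is a list of rows, each an object with "dr": the turn, a rotation vector about the tool's x, y, z in units of 10 degrees (1.0 is 10 degrees), a list of three; "delta_pos": the shift along the tool's x, y, z in units of 50 mm (1.0 is 50 mm), a list of three; "hand": the opening, from 0 (shut) to 1 (fully open). In form: [{"dr": [ax, ay, az], "delta_pos": [x, y, z], "hand": hand}, ...]. A call has 1 to 20 rows; each row shifts and turns the pose as measured when the row begins, along the tool's axes as they then stand; what a row does not reach is not made up. A row lasts 1/8 s, in which the tool goes at most 62.5 mm and 10.7 degrees, less where a joint would pass 70% of its speed; a pose out of reach is approached as far as the arm can. A call is refused whole if a number of a shift passes 1 or a number of a turn 1, either way. A call with a gripper value outside its range is refused whole. The fingers move at their own pace and stop on an object; "squeeze" is the grip in N (left out, the last holds). Time passes only in rows, so rows that do not move let the fingers close. It gives the time, the measured TCP pose, the force and the opening at its end, in the units of the state.
- ctrl.sense(): the state, without advancing time (a new reading comes with each control period).
- capture(name): name is "scene" or "top" or "wrist"; returns (picture, depth): 480x640x3 uint8, red, green, blue; 480x640 float32, mm along the optical axis (not along the pixel's ray), 0 where there is no reading.
- get_calibration(name): a dict with "camera_matrix" (3x3 intrinsics, pixels), "T" (4x4, takes a point from camera to world coordinates). Camera axes: x right, y down, z forward; pixel columns grow to the right and rows downward; lengths in mm; the calibration is good to about 2 mm. The wrist camera is an equidistant fisheye: a pixel r from the principal point sees the ray r / f radians off the axis. A picture is of the moment at which its call begins: read the wrist's pose just before it. get_calibration takes no time and is no camera call; for the wrist camera it gives the pose at the moment of the call.
- ticket.finish_job(): hands the job in, once; it reports no verdict.
Trained networks look in the newest picture that a camera, given by its name, has taken for a name from the list of things; names that differ only in an ending like _2 or _b are one class to them, and where a whole thing is asked for, a point or a joint stands for the part that bears it (a point fixed in the world has none). Each returns a list of dicts, best first, with "score" (0 to 1); they miss things now and then, are a little off and sometimes report something else, mostly with a low value. They report only what shows in the picture. A call takes as long as a camera call. They do not tell look-alikes from the thing itself.
- search_frame(camera, label): "bbox" ([left, top, right, bottom] in pixels, round what is visible of it).
- outline_of(camera, label): "pixels" (480x640 bool, what is visible of it) and "bbox" ([left, top, right, bottom] in pixels, round what is visible of it).
The state is a dict: "time_s": time; "joints": joint angles; "dq": joint speeds; "tau": joint torques, N m; "eef_pos": TCP position; "ee_rot": TCP orientation; "force": force on the tool from outside, world axes, zero at the start; "wrist_torque": the same for the moment, N m; "grip_width": opening from 0.0 (shut) to 1.0 (fully open).
Only numpy, scipy, OpenCV 4.12 (cv2) and the standard library are available. Lean on these libraries where they do the work, as an engineer would, in place of code of your own. Each camera call takes 0.05 s, during which the arm holds its last target.

TASK

The open canister of walnuts is to stay closed by its inner lid while the outer cover goes to be washed. Lift the nested pair of lids together by the inner lid's knob, lower it gently onto the canister until the inner lid is fully home, and let the knob go; then grip the outer cover and lift it alone, leaving the inner lid undisturbed in the canister. Finish while still holding the cover level in the air, entirely above the top of the knob, and leave the canister and the things around where they stand.

Things in the scene. Friction and masses are not known exactly. Their poses are not given: they have to be found in the camera images.
- canister: Open round steel canister, loose, 0.9 kg with its walnuts: outside diameter 120, height 90, wall 4, mouth diameter 112 mm; walnuts reach 45 mm up inside. Origin: centre of its underside, z up. Stands left or right of the lids.
- inner_lid: Wooden inner lid, 0.18 kg, round about z, stands upright in the cover. Origin: centre of plug's foot. Heights in mm: plug 0-16 (dia 90 at foot, 106 from 10 up: self-centring); flange 16-20, dia 120, rests on the rim when home (origin 74 above canister's); stem dia 18; knob 53-79, dia 26, top 82; knob shows above the cover's collar from 49 up. Lifted by the knob it carries the loose cover.
- outer_cover: Wooden outer cover, 0.14 kg, round about z. Origin: centre of skirt's lower edge. Heights in mm: skirt 0-8, inside dia 130, outside 136; flat top 8-11 with 32 hole; grip collar 11-37, inside dia 32, outside 44. It lies loose on the inner lid's flange, origin 12 above inner lid's (86 above the closed canister's); the knob passes freely through the collar and stands 33 above it.
- fish_tin: Flat oblong food tin lying on the worktop between canister and lids, 63x105x24 mm, origin at the centre of its underside. Bystander.
- salt_shaker: Clear salt shaker with a grey top, diameter 44 mm, 90 mm tall, stands between canister and lids, origin at the centre of its underside. Bystander.
- jam_jar: Small jam jar with a lid, diameter 65 mm, 95 mm tall, stands behind the work, origin at the centre of its underside. Bystander.
Not all that is in view belongs to the job. What is shaped like the outer_cover but green is not meant.

How it is judged (in metres and radians):
On the way, in this order (a step that is already met when the one before it is completed fails the run):
1. The two lids are lifted together, still nested, off the worktop (height (world z) of inner_lid above 0.05 m and contact force between the fingers and inner_lid above 0.5 N and contact force between inner_lid and canister below 0.05 N and z of outer_cover in the frame of inner_lid between 0.006 and 0.018 m and horizontal distance between outer_cover and inner_lid below 0.008 m), for 0.2 s.
2. The inner lid is fully home in the canister with the cover still on it, and the knob has been let go (horizontal distance between inner_lid and canister below 0.006 m and z of inner_lid in the frame of canister between 0.07 and 0.078 m and angle between each of inner_lid, canister's own z axis and vertical below 0.06 rad and z of outer_cover in the frame of inner_lid between 0.006 and 0.018 m and horizontal distance between outer_cover and inner_lid below 0.008 m and contact force between the fingers and inner_lid below 0.05 N), for 0.2 s.
At the end, for the whole second after the job is handed in: Inner lid home in the upright canister (centred to 6 mm, height to 4 mm, tilt under 0.06 rad), untouched; cover held by the fingers, level to 0.25 rad, touching neither inner lid nor canister, its lower edge above the knob; canister moved under 40 mm, bystanders under 30 mm (horizontal distance between inner_lid and canister below 0.006 m and z of inner_lid in the frame of canister between 0.07 and 0.078 m and angle between each of inner_lid, canister's own z axis and vertical below 0.06 rad and linear speed of inner_lid below 0.02 m/s and contact force between each of the arm, the fingers, outer_cover and inner_lid below 0.05 N and contact force between outer_cover and canister below 0.05 N and contact force between the fingers and outer_cover above 1 N and z of outer_cover in the frame of inner_lid above 0.083 m and height (world z) of outer_cover above 0.155 m and angle between outer_cover's own z axis and vertical below 0.25 rad and linear speed of outer_cover below 0.03 m/s and distance of canister from where it was at the start of the episode below 0.04 m and distance of each of fish_tin, salt_shaker, jam_jar from where it was at the start of the episode below 0.03 m); the arm keeps its last pose, push and grip.
It fails at once if The inner lid is raised or tipped while the cover comes off it (z of outer_cover in the frame of inner_lid above 0.022 m and (z of inner_lid in the frame of canister above 0.079 m or angle between inner_lid's own z axis and vertical above 0.15 rad)).
It fails at once if The inner lid is dropped rather than lowered (contact force between the fingers and inner_lid below 0.05 N and linear speed of inner_lid above 0.45 m/s).
It fails at once if The canister is pushed away or tipped (distance of canister from where it was at the start of the episode above 0.04 m or angle between canister's own z axis and vertical above 0.2 rad).
It fails at once if A bystander is knocked about (distance of any of fish_tin, salt_shaker, jam_jar from where it was at the start of the episode above 0.03 m).
It also fails if it takes over 51 s, if anything falls off the work surface, if the arm or the gripper's body presses on something with over 40 N, if the wrist force passes 120 N, or if a joint passes its speed limit or range.

## Working session

There is one attempt and no reset: what is moved stays moved. The work goes in short steps, Python scripts to look and compute and a tool call to move; the robot and the scene stay as the last step left them, time stands still between calls to the robot, and variables do not carry over. Pictures are saved under pics/ and viewed, and the job is handed in when it is done.

Besides the shell and the picture viewer there is one more tool, called after "Call:" by a JSON object that holds its "fn" and its "kwargs". servo_tool: Moves the arm, as the interface text tells. Its arguments: {"type":"object","properties":{"motion":{"type":"array"},"squeeze":{"type":"number"}},"required":["motion"]}

```bash
mkdir -p pics && cat > h.py <<'E'
import numpy as np, cv2
from rig import ctrl, capture, get_calibration, ticket, search_frame, outline_of
def save(n,im): cv2.imwrite('pics/'+n+'.png', cv2.cvtColor(im,cv2.COLOR_RGB2BGR))
def cloud(name,depth):
    c=get_calibration(name);K=np.array(c['camera_matrix']);T=np.array(c['T'])
    v,u=np.mgrid[0:480,0:640].astype(float)
    x=(u-K[0,2])/K[0,0];y=(v-K[1,2])/K[1,1]
    P=np.stack([x*depth,y*depth,depth,np.ones_like(depth)],-1)
    W=P@T.T
    W[depth<=0]=np.nan
    return W[...,:3]
E
python3 - <<'E'
from h import *
s=ctrl.sense();print(s)
for n in('scene','top'):
    im,d=capture(n);save(n+'0',im);np.save(n+'0.npy',cloud(n,d)); np.save(n+'0im.npy',im)
    for l in('canister','inner_lid','outer_cover','fish_tin','salt_shaker','jam_jar'):
        print(n,l,[(np.round(r['bbox']).tolist(),round(r['score'],2)) for r in search_frame(n,l)])
E
```

```text
{'time_s': 0.0, 'joints': array([ 9.98594370e-01,  3.13468506e-01,  1.49843364e+00,  3.33204910e-05,
        1.33102068e+00, -2.23392974e-01]), 'dq': array([-0.00065978, -0.00025996,  0.0015317 , -0.0004411 ,  0.00051185,
       -0.00150001]), 'tau': array([ 1.89892262e-04, -4.12268865e+01, -2.59741652e+01, -1.53945903e-04,
        4.16158349e-03, -4.05125277e-06]), 'eef_pos': array([179.29033149, 493.16190514, 230.7269088 ]), 'ee_rot': array([-2.72564650e-04,  1.73525562e-01,  9.84829141e-01, -6.06886154e-04]), 'force': array([-0.66434313, -0.07385858, -0.3460987 ]), 'wrist_torque': array([ 0.01860425, -0.01094142, -0.0475166 ]), 'grip_width': 0.9985913178704321}
scene canister [([192.0, 191.0, 235.0, 239.0], 0.63)]
scene inner_lid [([309.0, 249.0, 321.0, 269.0], 0.72)]
scene outer_cover [([412.0, 372.0, 488.0, 449.0], 0.88), ([286.0, 253.0, 346.0, 296.0], 0.71)]
scene fish_tin [([231.0, 243.0, 272.0, 273.0], 0.79)]
scene salt_shaker [([276.0, 203.0, 288.0, 237.0], 0.94)]
scene jam_jar [([258.0, 166.0, 276.0, 206.0], 0.93)]
top canister [([156.0, 225.0, 217.0, 275.0], 0.96)]
top inner_lid []
top outer_cover [([301.0, 233.0, 353.0, 293.0], 0.82), ([456.0, 303.0, 515.0, 360.0], 0.78)]
top fish_tin [([247.0, 254.0, 274.0, 298.0], 0.75)]
top salt_shaker [([247.0, 207.0, 262.0, 226.0], 0.73)]
top jam_jar [([182.0, 158.0, 216.0, 190.0], 0.59)]
```

View pics/scene0.png

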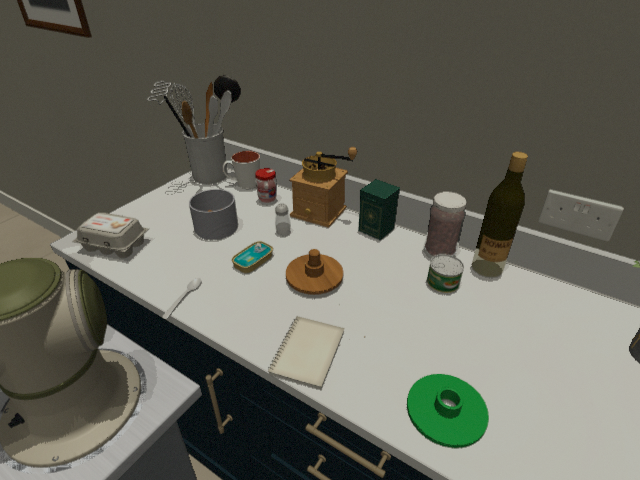

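View pics/top0.png

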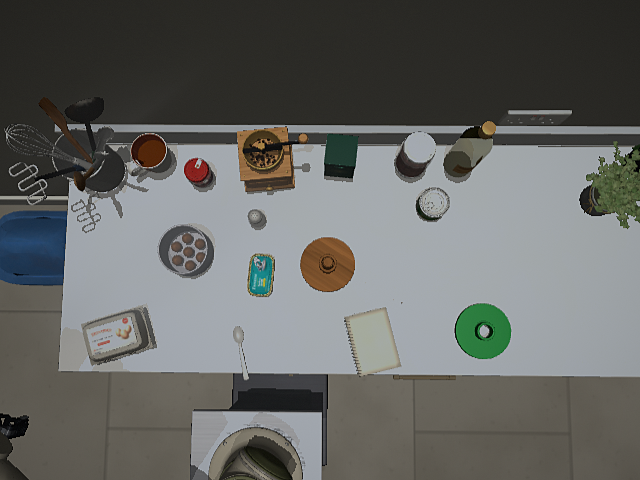

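```bash
python3 - <<'E'
from h import *
for n in('scene','top'):
    W=np.load(n+'0.npy'); c=get_calibration(n); print(n,np.round(c['T'],3).tolist(),c['camera_matrix'])
W=np.load('top0.npy')
for nm,(l,t,r,b) in dict(can=(150,220,222,280),lid=(298,230,356,296),green=(453,300,518,364),tin=(244,250,278,302),salt=(244,204,265,229),jar=(178,155,220,194)).items():
    P=W[t:b,l:r].reshape(-1,3);P=P[~np.isnan(P[:,0])]
    P=P[P[:,2]>8]
    print(nm,len(P),np.round(np.percentile(P,[1,50,99],axis=0)).tolist())
E
```

```text
scene [[0.555, -0.495, 0.668, -136.608], [-0.832, -0.324, 0.451, -611.399], [-0.007, -0.806, -0.592, 686.425], [0.0, 0.0, 0.0, 1.0]] [[436.28375618   0.         315.35799132]
 [  0.         436.28375618 240.27530571]
 [  0.           0.           1.        ]]
top [[0.01, -0.992, 0.122, 382.168], [-1.0, -0.008, 0.015, -158.718], [-0.014, -0.122, -0.992, 1526.832], [0.0, 0.0, 0.0, 1.0]] [[610.04915337   0.         313.5035524 ]
 [  0.         610.04915337 241.71959678]
 [  0.           0.           1.        ]]
can 1816 [[481.0, 115.0, 8.0], [543.0, 178.0, 39.0], [597.0, 232.0, 95.0]]
lid 2374 [[448.0, -234.0, 10.0], [511.0, -170.0, 24.0], [577.0, -106.0, 85.0]]
green 2104 [[289.0, -617.0, 8.0], [353.0, -551.0, 13.0], [417.0, -489.0, 40.0]]
tin 1029 [[434.0, -37.0, 9.0], [484.0, -6.0, 22.0], [535.0, 27.0, 30.0]]
salt 265 [[603.0, -14.0, 9.0], [617.0, 3.0, 81.0], [650.0, 25.0, 93.0]]
jar 694 [[701.0, 116.0, 8.0], [725.0, 142.0, 94.0], [760.0, 177.0, 102.0]]
```

```bash
cat >> h.py <<'E'
from scipy.optimize import least_squares
def fitc(P,r=None):
    f=(lambda p:np.hypot(P[:,0]-p[0],P[:,1]-p[1])-p[2]) if r is None else (lambda p:np.hypot(P[:,0]-p[0],P[:,1]-p[1])-r)
    s=least_squares(f,[*P[:,:2].mean(0)]+([60] if r is None else []),loss='soft_l1',f_scale=1)
    return np.round(s.x,1),len(P)
def rays(name,uv,z):
    "intersect pinhole pixel rays with plane z"
    c=get_calibration(name);K=np.array(c['camera_matrix']);T=np.array(c['T'])
    uv=np.atleast_2d(uv).astype(float)
    d=np.c_[(uv[:,0]-K[0,2])/K[0,0],(uv[:,1]-K[1,2])/K[1,1],np.ones(len(uv))]@T[:3,:3].T
    o=T[:3,3]; t=(z-o[2])/d[:,2]
    return (o+d*t[:,None])
E
python3 - <<'E'
from h import *
im=np.load('scene0im.npy');imt=np.load('top0im.npy')
a=cv2.resize(im[235:305,270:360],(540,420),interpolation=2)
b=cv2.resize(imt[228:300,290:366],(456,432),interpolation=2)
save('crop0',np.hstack([a,cv2.copyMakeBorder(b,0,0,0,0,0)[:420],])[:, :800])
for n in('scene','top'):
    W=np.load(n+'0.npy').reshape(-1,3)
    def sel(c,r,z0,z1):
        m=(np.hypot(W[:,0]-c[0],W[:,1]-c[1])<r)&(W[:,2]>z0)&(W[:,2]<z1); return W[m]
    P=sel((540,173),80,84,100); print(n,'rim',fitc(P),np.median(P[:,2]))
    P=sel((511,-170),80,15,32); 
    h=cv2.convexHull(P[:,:2].astype(np.float32))[:,0]; print(n,'disc',fitc(h),cv2.minEnclosingCircle(h),np.median(P[:,2]))
    P=sel((511,-170),25,75,95); print(n,'knob',len(P),P.mean(0),np.median(P[:,2]))
    # outlines with rays
    for l,z in(('canister',90),('outer_cover',20)):
        for o in outline_of(n,l)[:2]:
            m=o['pixels'].astype(np.uint8)
            cs,_=cv2.findContours(m,0,1);c=max(cs,key=cv2.contourArea)[:,0]
            R=rays(n,c,z); print(n,l,o['score'],np.round(o['bbox']),fitc(R),cv2.minEnclosingCircle(R[:,:2].astype(np.float32)))
E
```

```text
scene rim (array([535.3, 172.3,  57.8]), 297) 88.92385756209353
scene disc (array([ 508. , -171.7,   68.1]), 32) ((507.6997375488281, -171.7090606689453), 70.05186462402344) 23.766722744718322
scene knob 82 [ 505.2583445  -173.88022528   81.03602461] 81.61553631220329
scene canister 0.63 [191. 191. 238. 236.] (array([495.7, 129.7, 104.8]), 157) ((492.4249267578125, 128.8123321533203), 120.51068115234375)
scene outer_cover 0.88 [410. 376. 489. 452.] (array([ 338.6, -555.6,   67.2]), 218) ((338.94390869140625, -555.679931640625), 69.31941223144531)
scene outer_cover 0.77 [286. 251. 346. 297.] (array([ 504.9, -173.3,   68.7]), 157) ((507.2548828125, -173.85995483398438), 74.55359649658203)
top rim (array([539.9, 173.8,  57.7]), 301) 90.35807342504813
top disc (array([ 512.6, -170.5,   67.3]), 45) ((512.7111206054688, -170.7038116455078), 67.952392578125) 23.899246797958085
top knob 88 [ 512.60641125 -170.96598322   82.69677884] 82.07683581557012
top canister 0.75 [248. 256. 274. 296.] (array([479.1, -12.8,  43.4]), 114) ((481.24700927734375, -14.091232299804688), 51.772422790527344)
top canister 0.58 [157. 226. 216. 277.] (array([536.9, 166.8,  64.6]), 152) ((538.409423828125, 166.60421752929688), 68.60631561279297)
top outer_cover 0.75 [303. 231. 356. 293.] (array([ 512.8, -170.7,   67.4]), 154) ((512.489501953125, -171.21209716796875), 69.61502075195312)
top outer_cover 0.64 [455. 304. 514. 360.] (array([ 352.7, -550.1,   66.7]), 157) ((351.46673583984375, -550.8942260742188), 69.22233581542969)
```

View pics/crop0.png

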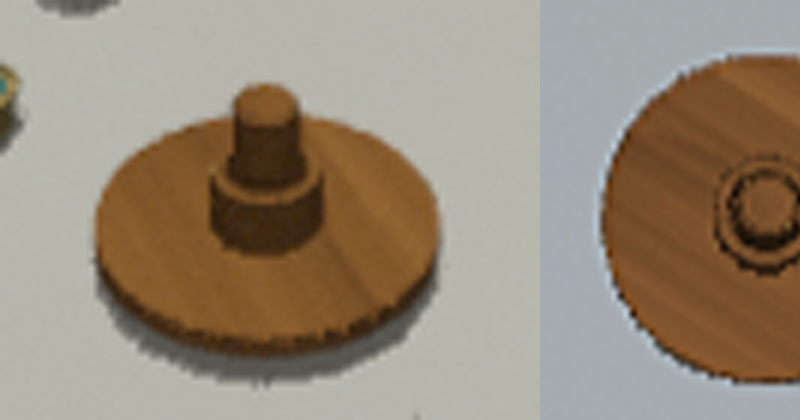

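Two things are cover-shaped. The brown one with a knob, at scene (314,272) and top (328,264), fits: wooden, with the knob through its collar, as the crop confirms. The green one, at scene (447,408) and top (483,331), has an empty collar and is not meant. I'm moving above the brown pair now.

Call:
{"fn": "servo_tool", "kwargs": {"motion": [{"dr": [0,0,0],"delta_pos": [-0.75,-0.7,0],"hand": 1},{"dr": [0,0,0],"delta_pos": [-0.75,-0.7,0],"hand": 1},{"dr": [0,0,0],"delta_pos": [-0.75,-0.7,0],"hand": 1},{"dr": [0,0,0],"delta_pos": [-0.75,-0.7,0],"hand": 1},{"dr": [0,0,0],"delta_pos": [-0.75,-0.7,0],"hand": 1},{"dr": [0,0,0],"delta_pos": [-0.75,-0.7,0],"hand": 1},{"dr": [0,0,0],"delta_pos": [-0.75,-0.7,0],"hand": 1},{"dr": [0,0,0],"delta_pos": [-0.75,-0.7,0],"hand": 1},{"dr": [0,0,0],"delta_pos": [-0.75,-0.7,0],"hand": 1},{"dr": [0,0,0],"delta_pos": [-0.75,-0.7,0],"hand": 1}], "squeeze": 40}}

```text
time_s: 2.15
eef_pos: [418.6, 24.5, 232.6]
ee_rot: [0.003, 0.171, 0.985, 0.001]
force: [0.6, -0.4, -0.1]
grip_width: 1.001
```

```bash
cat > goto.py <<'E'
import sys
from h import *
from scipy.spatial.transform import Rotation as R
def report(target,yaw=90):
    s=ctrl.sense(); q=s['ee_rot']; r=R.from_quat([q[1],q[2],q[3],q[0]])
    d=r.inv().apply(np.array(target)-s['eef_pos'])
    y=np.deg2rad(yaw); Rt=np.array([[-np.sin(y),np.cos(y),0],[np.cos(y),np.sin(y),0],[0,0,-1]]).T
    Rt=np.c_[np.array([-np.sin(y),np.cos(y),0]),np.array([np.cos(y),np.sin(y),0]),[0,0,-1]]
    rv=(r.inv()*R.from_matrix(Rt)).as_rotvec()
    print('t',round(s['time_s'],2),'pos',np.round(s['eef_pos'],1),'F',np.round(s['force'],1),'T',np.round(s['wrist_torque'],2),'w',round(s['grip_width'],3))
    print('delta units',np.round(d/50,3),'dist',round(np.linalg.norm(d),1),'dr units',np.round(np.rad2deg(rv)/10,3),'j',np.round(s['joints'],2))
if __name__=='__main__': report([float(a) for a in sys.argv[1:4]],float(sys.argv[4]) if len(sys.argv)>4 else 90)
E
python3 -c "
from rig import ctrl;print(ctrl.hold_point_z)"; python3 goto.py 510 -171 200
```

```text
18.700000000000003
t 2.15 pos [418.6  24.5 232.6] F [ 0.6 -0.4 -0.1] T [0.01 0.01 0.03] w 1.001
delta units [-3.034 -3.068  0.657] dist 218.2 dr units [ 0.013  0.032 -1.966] j [-0.22  0.07  1.79  0.    1.27 -1.45]
```

Call:
{"fn": "servo_tool", "kwargs": {"motion": [{"dr": [0,0,0],"delta_pos": [-0.75,-0.76,0],"hand": 1},{"dr": [0,0,0],"delta_pos": [-0.75,-0.76,0],"hand": 1},{"dr": [0,0,0],"delta_pos": [-0.75,-0.76,0],"hand": 1},{"dr": [0,0,0],"delta_pos": [-0.75,-0.76,0],"hand": 1},{"dr": [0,0,-1],"delta_pos": [0,0,0],"hand": 1},{"dr": [0,0,-1],"delta_pos": [0,0,0],"hand": 1},{"dr": [0,0,0],"delta_pos": [0,0,0],"hand": 1}]}}

```text
time_s: 3.02
eef_pos: [511.4, -180.2, 232.1]
ee_rot: [0.003, -0.004, 1.0, 0.001]
force: [0.3, -0.3, -0.0]
grip_width: 1.002
```

```bash
python3 goto.py 510 -171 200; python3 - <<'E'
from h import *
c=get_calibration('wrist');print(np.round(c['T'],3).tolist(),c['camera_matrix'])
im,d=capture('wrist');save('w1',im);np.save('w1d.npy',d);np.save('w1T.npy',c['T'])
print(d[d>0].min(),d.max())
E
```

```text
t 3.02 pos [ 511.4 -180.2  232.1] F [ 0.3 -0.3 -0. ] T [-0.01 -0.03 -0.  ] w 1.002
delta units [0.031 0.184 0.643] dist 33.5 dr units [0.009 0.037 0.05 ] j [-0.56  0.35  1.45  0.    1.34 -2.14]
[[-0.009, 0.963, 0.268, 443.485], [1.0, 0.008, 0.004, -180.622], [0.002, 0.268, -0.963, 374.751], [0.0, 0.0, 0.0, 1.0]] [[371.64829954   0.         323.87996432]
 [  0.         371.64829954 234.31809238]
 [  0.           0.           1.        ]]
50.00011 1067.5177
```

View pics/w1.png

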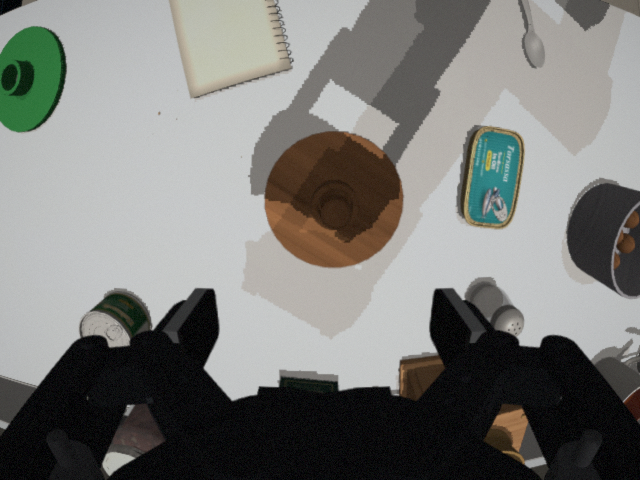

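The wrist view shows the brown pair around (334,200), with the knob top near (335,210). Next I compute its position from the fisheye depth.

```bash
cat >> h.py <<'E'
def wcloud(d,T,K):
    K=np.array(K);T=np.array(T)
    v,u=np.mgrid[0:480,0:640].astype(float)
    x=(u-K[0,2])/K[0,0];y=(v-K[1,2])/K[1,1];r=np.hypot(x,y)+1e-9
    k=np.tan(np.minimum(r,1.4))/r
    P=np.stack([x*k*d,y*k*d,d,np.ones_like(d)],-1)@T.T
    P[d<=0]=np.nan
    return P[...,:3]
E
python3 - <<'E'
from h import *
d=np.load('w1d.npy');T=np.load('w1T.npy');K=get_calibration('wrist')['camera_matrix']
W=wcloud(d,T,K)
im=cv2.imread('pics/w1.png')
reg=W[125:275,260:410].reshape(-1,3)
f=reg[(reg[:,2]>14)&(reg[:,2]<35)];h=cv2.convexHull(f[:,:2].astype(np.float32))[:,0]
print('disc',fitc(h),np.median(f[:,2]))
k=reg[(reg[:,2]>74)&(reg[:,2]<95)];print('knob',len(k),k.mean(0),cv2.minEnclosingCircle(k[:,:2].astype(np.float32)))
c=reg[(reg[:,2]>43)&(reg[:,2]<56)];print('collar',len(c),cv2.minEnclosingCircle(c[:,:2].astype(np.float32)),np.median(c[:,2]))
can=W[170:310,560:640].reshape(-1,3);can=can[(can[:,2]>80)&(can[:,2]<105)];print('can',fitc(can,58),np.median(can[:,2]))
E
```

```text
disc (array([ 508.4, -169.9,   67.6]), 60) 23.45440168792493
knob 760 [ 507.50160238 -169.94407465   81.62157323] ((508.0632629394531, -169.74002075195312), 12.896677017211914)
collar 735 ((508.245361328125, -169.67300415039062), 22.05083656311035) 49.13758434264179
can (array([535.7, 174. ]), 987) 87.37227066579766
```

Call:
{"fn": "servo_tool", "kwargs": {"motion": [{"dr": [0,0.04,0.05],"delta_pos": [0.06,0.2,0.5],"hand": 1},{"dr": [0,0,0],"delta_pos": [0,0,0.8],"hand": 1},{"dr": [0,0,0],"delta_pos": [0,0,0.8],"hand": 1},{"dr": [0,0,0],"delta_pos": [0,0,0],"hand": 1}]}}

```text
time_s: 3.58
eef_pos: [508.9, -169.2, 126.0]
ee_rot: [0.001, 0.008, 1.0, -0.0]
force: [0.3, 0.4, 0.8]
grip_width: 1.001
```

```bash
python3 goto.py 508.3 -169.8 53
```

```text
t 3.58 pos [ 508.9 -169.2  126. ] F [0.3 0.4 0.8] T [-0.   -0.03 -0.03] w 1.001
delta units [ 0.015 -0.013  1.46 ] dist 73.0 dr units [-0.     0.012 -0.087] j [-0.54  0.44  1.61  0.    1.09 -2.1 ]
```

Call:
{"fn": "servo_tool", "kwargs": {"motion": [{"dr": [0,0,-0.09],"delta_pos": [0.02,-0.01,0.6],"hand": 1},{"dr": [0,0,0],"delta_pos": [0,0,0.6],"hand": 1},{"dr": [0,0,0],"delta_pos": [0,0,0.22],"hand": 1},{"dr": [0,0,0],"delta_pos": [0,0,0],"hand": 1}]}}

```text
time_s: 4.08
eef_pos: [512.0, -171.5, 60.7]
ee_rot: [0.006, 0.003, 1.0, -0.003]
force: [1.1, 0.0, 0.9]
grip_width: 1.004
```

```bash
python3 goto.py 508.3 -169.8 53
```

```text
t 4.08 pos [ 512.  -171.5   60.7] F [1.1 0.  0.9] T [ 0.06 -0.    0.02] w 1.004
delta units [0.076 0.034 0.152] dist 8.7 dr units [-0.033  0.066 -0.029] j [-0.54  0.53  1.66  0.    0.94 -2.11]
```

Call:
{"fn": "servo_tool", "kwargs": {"motion": [{"dr": [-0.03,0.07,-0.03],"delta_pos": [0.08,0.03,0.15],"hand": 1},{"dr": [0,0,0],"delta_pos": [0,0,0],"hand": 1}]}}

```text
time_s: 4.32
eef_pos: [508.9, -170.5, 54.9]
ee_rot: [0.001, 0.0, 1.0, -0.001]
force: [0.3, 0.2, -0.4]
grip_width: 0.997
```

```bash
python3 goto.py 508.3 -169.8 53
```

```text
t 4.33 pos [ 508.9 -170.5   54.9] F [ 0.3  0.2 -0.4] T [ 0.02  0.04 -0.02] w 0.997
delta units [0.012 0.013 0.039] dist 2.1 dr units [-0.011  0.009 -0.   ] j [-0.54  0.54  1.66 -0.    0.93 -2.11]
```

Call:
{"fn": "servo_tool", "kwargs": {"motion": [{"dr": [0,0,0],"delta_pos": [0.01,0.01,0.06],"hand": 1},{"dr": [0,0,0],"delta_pos": [0,0,0],"hand": 0.5},{"dr": [0,0,0],"delta_pos": [0,0,0],"hand": 0.2},{"dr": [0,0,0],"delta_pos": [0,0,0],"hand": 0},{"dr": [0,0,0],"delta_pos": [0,0,0],"hand": 0},{"dr": [0,0,0],"delta_pos": [0,0,0],"hand": 0},{"dr": [0,0,0],"delta_pos": [0,0,0],"hand": 0}]}}

```text
time_s: 5.2
eef_pos: [508.9, -170.4, 52.8]
ee_rot: [0.002, 0.0, 1.0, -0.002]
force: [-0.1, -0.3, 0.7]
grip_width: 0.29
```

```bash
python3 goto.py 508.3 -169.8 53; python3 - <<'E'
from h import *
im,d=capture('wrist');save('w2',im)
im,d=capture('scene');save('s2',cv2.resize(im[200:320,250:380],(780,600)[:2] if 0 else (650,600)))
E
```

```text
t 5.2 pos [ 508.9 -170.4   52.8] F [-0.1 -0.3  0.7] T [ 0.04 -0.    0.01] w 0.29
delta units [ 0.012  0.012 -0.003] dist 0.9 dr units [-0.018  0.018 -0.002] j [-0.54  0.54  1.67 -0.    0.93 -2.11]
```

View pics/s2.png

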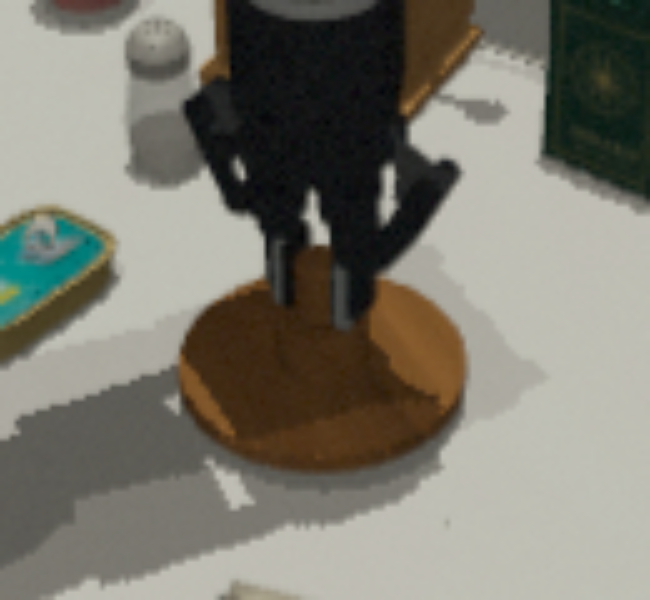

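The fingers hold the knob at an opening of about 25 mm, close to its 26 mm diameter. Lifting.

Call:
{"fn": "servo_tool", "kwargs": {"motion": [{"dr": [0,0,0],"delta_pos": [0,0,-0.15],"hand": 0},{"dr": [0,0,0],"delta_pos": [0,0,-0.3],"hand": 0},{"dr": [0,0,0],"delta_pos": [0,0,-0.4],"hand": 0},{"dr": [0,0,0],"delta_pos": [0,0,-0.4],"hand": 0},{"dr": [0,0,0],"delta_pos": [0,0,-0.4],"hand": 0},{"dr": [0,0,0],"delta_pos": [0,0,-0.4],"hand": 0},{"dr": [0,0,0],"delta_pos": [0,0,-0.4],"hand": 0},{"dr": [0,0,0],"delta_pos": [0,0,-0.4],"hand": 0},{"dr": [0,0,0],"delta_pos": [0,0,-0.2],"hand": 0},{"dr": [0,0,0],"delta_pos": [0,0,0],"hand": 0},{"dr": [0,0,0],"delta_pos": [0,0,0],"hand": 0}]}}

```text
time_s: 6.68
eef_pos: [506.7, -168.3, 215.0]
ee_rot: [0.001, -0.0, 1.0, -0.001]
force: [-0.8, 0.0, -3.8]
grip_width: 0.288
```

```bash
python3 goto.py 536 174 202; python3 - <<'E'
from h import *
c=get_calibration('wrist');im,d=capture('wrist');save('w3',im)
np.save('w3d.npy',d);np.save('w3T.npy',c['T'])
im,d=capture('scene');save('s3',cv2.resize(im[160:320,230:390],(600,600)))
E
```

```text
t 6.67 pos [ 506.7 -168.3  215. ] F [-0.8  0.  -3.8] T [-0.01 -0.03  0.04] w 0.288
delta units [-0.587  6.846  0.251] dist 343.8 dr units [-0.009  0.009  0.001] j [-0.54  0.34  1.5  -0.    1.3  -2.11]
```

View pics/s3.png

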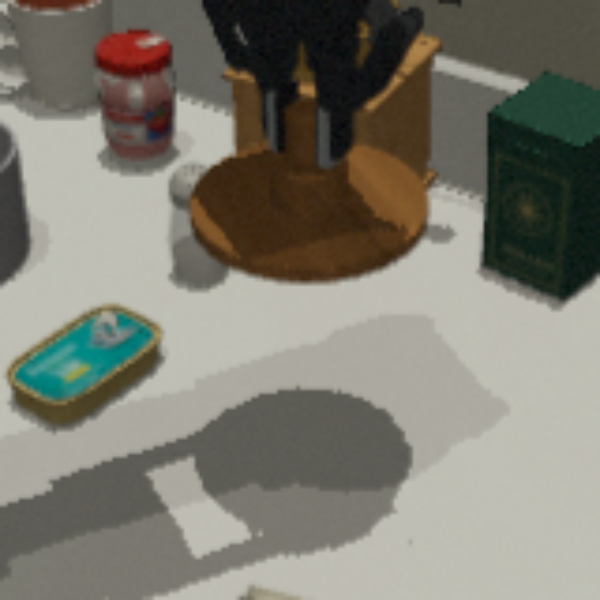

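View pics/w3.png

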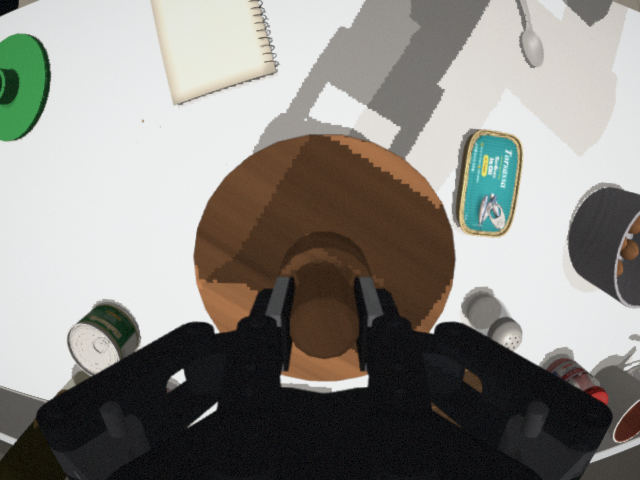

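Both lids came up together and level. The downward force of about 3.8 N agrees roughly with both masses. Carrying them over to the canister.

Call:
{"fn": "servo_tool", "kwargs": {"motion": [{"dr": [0,0,0],"delta_pos": [-0.03,0.3,0],"hand": 0},{"dr": [0,0,0],"delta_pos": [-0.06,0.5,0],"hand": 0},{"dr": [0,0,0],"delta_pos": [-0.06,0.6,0],"hand": 0},{"dr": [0,0,0],"delta_pos": [-0.06,0.6,0],"hand": 0},{"dr": [0,0,0],"delta_pos": [-0.06,0.6,0],"hand": 0},{"dr": [0,0,0],"delta_pos": [-0.06,0.6,0],"hand": 0},{"dr": [0,0,0],"delta_pos": [-0.06,0.6,0],"hand": 0},{"dr": [0,0,0],"delta_pos": [-0.06,0.6,0],"hand": 0},{"dr": [0,0,0],"delta_pos": [-0.06,0.6,0],"hand": 0},{"dr": [0,0,0],"delta_pos": [-0.06,0.6,0],"hand": 0},{"dr": [0,0,0],"delta_pos": [-0.03,0.3,0],"hand": 0},{"dr": [0,0,0],"delta_pos": [0,0,0],"hand": 0}]}}

```text
time_s: 8.28
eef_pos: [533.5, 145.8, 211.1]
ee_rot: [-0.003, -0.002, 1.0, 0.001]
force: [-0.5, -0.2, -2.5]
grip_width: 0.292
```

```bash
python3 goto.py 536 174 202; python3 - <<'E'
from h import *
c=get_calibration('wrist');im,d=capture('wrist');save('w4',im)
np.save('w4d.npy',d);np.save('w4T.npy',c['T'])
E
```

```text
t 8.28 pos [533.5 145.8 211.1] F [-0.5 -0.2 -2.5] T [ 0.01  0.05 -0.02] w 0.292
delta units [-0.053  0.563  0.182] dist 29.7 dr units [ 0.014 -0.037  0.021] j [ 0.05  0.39  1.44  0.    1.32 -1.52]
```

View pics/w4.png

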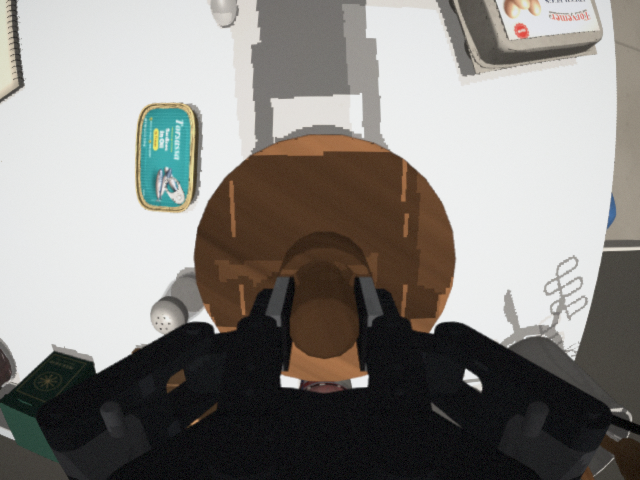

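```bash
python3 - <<'E'
from h import *
K=get_calibration('wrist')['camera_matrix']
for n,p in(('w3',(506.7,-168.3,215)),('w4',(533.5,145.8,211.1))):
    W=wcloud(np.load(n+'d.npy'),np.load(n+'T.npy'),K)
    R=W[120:390,180:470].reshape(-1,3);zc=p[2]-52.8+23
    f=R[(abs(R[:,2]-zc)<8)];h=cv2.convexHull(f[:,:2].astype(np.float32))[:,0]
    print(n,'disc-tcp',fitc(h)[0][:2]-p[:2],fitc(h)[0][2],np.median(f[:,2])-p[2])
    k=R[abs(R[:,2]-(p[2]-52.8+82))<5];print('knob',len(k),np.round(k.mean(0)-p,1))
    can=W[170:310,560:640].reshape(-1,3);can=can[(can[:,2]>80)&(can[:,2]<105)]
    if len(can)>20: print('can',fitc(can,58),np.median(can[:,2]))
    a=f[:,:2]-fitc(h)[0][:2]; A=np.c_[a,np.ones(len(a))]; print('tilt',np.linalg.lstsq(A,f[:,2],rcond=None)[0][:2])
E
```

```text
w3 disc-tcp [-0.3  0.6] 67.7 -29.309359895517304
knob 4552 [-3.8  0.6 28.9]
can (array([535.7, 174. ]), 992) 87.42195204461842
tilt [-0.00070926 -0.00010997]
w4 disc-tcp [-0.5  0.8] 67.8 -29.252034283774236
knob 4549 [-3.5  0.4 28.8]
tilt [-0.00855776  0.00392069]
```

Call:
{"fn": "servo_tool", "kwargs": {"motion": [{"dr": [0,0,0],"delta_pos": [-0.03,0.28,0],"hand": 0},{"dr": [0,-0.03,0.02],"delta_pos": [-0.02,0.27,0.2],"hand": 0},{"dr": [0,0,0],"delta_pos": [0,0,0.3],"hand": 0},{"dr": [0,0,0],"delta_pos": [0,0,0],"hand": 0}]}}

```text
time_s: 8.82
eef_pos: [535.8, 173.0, 183.5]
ee_rot: [-0.001, 0.002, 1.0, 0.001]
force: [-0.5, -0.3, -3.3]
grip_width: 0.289
```

```bash
python3 goto.py 536.1 173.3 126.8;python3 - <<'E'
from h import *
for n in('scene','top'):
    im,d=capture(n);W=cloud(n,d).reshape(-1,3); save(n+'5',im)
    m=(np.hypot(W[:,0]-536,W[:,1]-173)<85)
    P=W[m&(W[:,2]>148)&(W[:,2]<170)];h=cv2.convexHull(P[:,:2].astype(np.float32))[:,0]
    print(n,'disc',fitc(h,68),np.median(P[:,2]))
E
```

```text
t 8.82 pos [535.8 173.  183.5] F [-0.5 -0.3 -3.3] T [-0.03 -0.07  0.03] w 0.289
delta units [-0.009  0.005  1.135] dist 56.7 dr units [ 0.011 -0.015 -0.018] j [ 0.1   0.44  1.45  0.    1.26 -1.47]
scene disc (array([533.9, 170.9]), 29) 154.62084326928152
top disc (array([539.2, 172.6]), 33) 155.3384517029897
```

View pics/scene5.png

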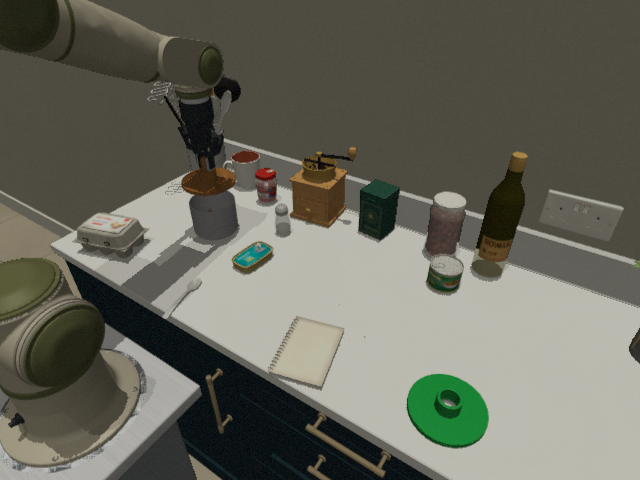

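Call:
{"fn": "servo_tool", "kwargs": {"motion": [{"dr": [0,0,0],"delta_pos": [-0.02,0.02,0.25],"hand": 0},{"dr": [0,0,0],"delta_pos": [0,0,0.25],"hand": 0},{"dr": [0,0,0],"delta_pos": [0,0,0.2],"hand": 0},{"dr": [0,0,0],"delta_pos": [0,0,0],"hand": 0}]}}

```text
time_s: 9.43
eef_pos: [537.7, 173.5, 147.6]
ee_rot: [0.0, 0.002, 1.0, 0.001]
force: [-0.0, 0.2, -3.5]
grip_width: 0.29
```

```bash
python3 goto.py 536.6 174 126.8
```

```text
t 9.43 pos [537.7 173.5 147.6] F [-0.   0.2 -3.5] T [-0.03  0.02 -0.04] w 0.29
delta units [0.021 0.009 0.416] dist 20.8 dr units [ 0.012  0.    -0.024] j [ 0.1   0.47  1.49  0.    1.18 -1.46]
```

Call:
{"fn": "servo_tool", "kwargs": {"motion": [{"dr": [0,0,0],"delta_pos": [0.02,0.01,0.1],"hand": 0},{"dr": [0,0,0],"delta_pos": [0,0,0.1],"hand": 0},{"dr": [0,0,0],"delta_pos": [0,0,0.06],"hand": 0},{"dr": [0,0,0],"delta_pos": [0,0,0.06],"hand": 0}]}}

```text
time_s: 9.93
eef_pos: [537.0, 174.1, 131.3]
ee_rot: [0.001, 0.002, 1.0, 0.001]
force: [0.2, 0.5, -4.2]
grip_width: 0.289
```

```bash
python3 goto.py 536.6 174 126.8
```

```text
t 9.93 pos [537.  174.1 131.3] F [ 0.2  0.5 -4.2] T [-0.01 -0.01  0.01] w 0.289
delta units [ 0.009 -0.003  0.091] dist 4.5 dr units [ 0.013  0.01  -0.024] j [ 0.11  0.49  1.51  0.    1.14 -1.46]
```

No contact yet, and the plug is well inside the mouth. Continuing in small steps.

Call:
{"fn": "servo_tool", "kwargs": {"motion": [{"dr": [0,0,0],"delta_pos": [0.01,0,0.05],"hand": 0},{"dr": [0,0,0],"delta_pos": [0,0,0.03],"hand": 0},{"dr": [0,0,0],"delta_pos": [0,0,0.02],"hand": 0},{"dr": [0,0,0],"delta_pos": [0,0,0],"hand": 0}]}}

```text
time_s: 10.42
eef_pos: [536.6, 174.3, 127.0]
ee_rot: [0.001, 0.002, 1.0, 0.001]
force: [-0.6, 0.3, -3.1]
grip_width: 0.288
```

```bash
python3 goto.py 536.6 174 126.8
```

```text
t 10.43 pos [536.6 174.3 127. ] F [-0.6  0.3 -3.1] T [-0.04  0.03  0.02] w 0.288
delta units [ 0.001 -0.005  0.003] dist 0.3 dr units [ 0.013  0.015 -0.022] j [ 0.11  0.5   1.52  0.    1.13 -1.46]
```

Call:
{"fn": "servo_tool", "kwargs": {"motion": [{"dr": [0,0,0],"delta_pos": [0,0,0.03],"hand": 0},{"dr": [0,0,0],"delta_pos": [0,0,0.02],"hand": 0},{"dr": [0,0,0],"delta_pos": [0,0,0],"hand": 0}]}}

```text
time_s: 10.8
eef_pos: [536.8, 174.4, 126.9]
ee_rot: [0.002, 0.002, 1.0, 0.001]
force: [-0.5, -0.5, -3.4]
grip_width: 0.288
```

```bash
python3 goto.py 536.6 174 126.8
```

```text
t 10.8 pos [536.8 174.4 126.9] F [-0.5 -0.5 -3.4] T [-0.07  0.1  -0.  ] w 0.288
delta units [ 0.003 -0.007  0.002] dist 0.4 dr units [ 0.012  0.024 -0.02 ] j [ 0.11  0.49  1.52  0.    1.12 -1.46]
```

Call:
{"fn": "servo_tool", "kwargs": {"motion": [{"dr": [0,0,0],"delta_pos": [0,0,0.06],"hand": 0}]}}

```text
time_s: 10.92
eef_pos: [537.1, 174.4, 126.6]
ee_rot: [0.003, 0.002, 1.0, 0.001]
force: [-16.9, -1.9, 39.0]
grip_width: 0.288
```

```bash
python3 goto.py 536.6 174 126.8
```

```text
t 10.93 pos [537.1 174.4 126.6] F [-16.9  -1.9  39. ] T [-0.57  2.67 -0.05] w 0.288
delta units [ 0.011 -0.009 -0.004] dist 0.7 dr units [ 0.012  0.035 -0.019] j [ 0.11  0.5   1.52  0.    1.12 -1.46]
```

The downward push met 39 N with no travel, at the height predicted for fully home. I relax the push and open.

Call:
{"fn": "servo_tool", "kwargs": {"motion": [{"dr": [0,0,0],"delta_pos": [0,0,0],"hand": 0},{"dr": [0,0.03,0],"delta_pos": [0.01,0,0],"hand": 0},{"dr": [0,0,0],"delta_pos": [0,0,0],"hand": 0.4},{"dr": [0,0,0],"delta_pos": [0,0,0],"hand": 0.6},{"dr": [0,0,0],"delta_pos": [0,0,0],"hand": 1},{"dr": [0,0,0],"delta_pos": [0,0,0],"hand": 1},{"dr": [0,0,0],"delta_pos": [0,0,0],"hand": 1},{"dr": [0,0,0],"delta_pos": [0,0,0],"hand": 1},{"dr": [0,0,0],"delta_pos": [0,0,0],"hand": 1}]}}

```text
time_s: 12.05
eef_pos: [537.5, 174.5, 126.7]
ee_rot: [0.001, 0.002, 1.0, 0.001]
force: [-0.9, -0.7, -0.9]
grip_width: 0.997
```

```bash
python3 goto.py 536.6 174 126.8; python3 - <<'E'
from h import *
c=get_calibration('wrist');s=ctrl.sense();p=s['eef_pos'];im,d=capture('wrist');save('w6',im)
W=wcloud(d,c['T'],c['camera_matrix'])
R=W.reshape(-1,3);R=R[np.hypot(R[:,0]-536,R[:,1]-174)<85]
f=R[abs(R[:,2]-97)<7];h=cv2.convexHull(f[:,:2].astype(np.float32))[:,0];c0=fitc(h,68)[0][:2]
print('disc',fitc(h),np.median(f[:,2]));a=f[:,:2]-c0;print('tilt',np.linalg.lstsq(np.c_[a,np.ones(len(a))],f[:,2],rcond=None)[0])
k=R[(R[:,2]>152)&(R[:,2]<160)];print('knob',len(k),cv2.minEnclosingCircle(k[:,:2].astype(np.float32)),np.median(k[:,2]))
im,d=capture('scene');save('s6',cv2.resize(im[100:260,120:290],(637,600)))
W=cloud('scene',d).reshape(-1,3);P=W[(np.hypot(W[:,0]-536,W[:,1]-173)<85)&(W[:,2]>90)&(W[:,2]<104)];h=cv2.convexHull(P[:,:2].astype(np.float32))[:,0]
print('scene disc',fitc(h,68),np.median(P[:,2]))
E
```

```text
t 12.05 pos [537.5 174.5 126.7] F [-0.9 -0.7 -0.9] T [-0.05 -0.02 -0.05] w 0.997
delta units [ 0.018 -0.01  -0.002] dist 1.0 dr units [ 0.015  0.017 -0.02 ] j [ 0.11  0.5   1.51  0.    1.13 -1.46]
disc (array([536.7, 175.2,  67.8]), 61) 97.4437668834779
tilt [2.98110915e-04 5.48839707e-04 9.74834829e+01]
knob 4802 ((530.0205078125, 174.87725830078125), 56.38175582885742) 156.07322054474182
scene disc (array([535., 172.]), 29) 97.6617068310934
```

View pics/s6.png

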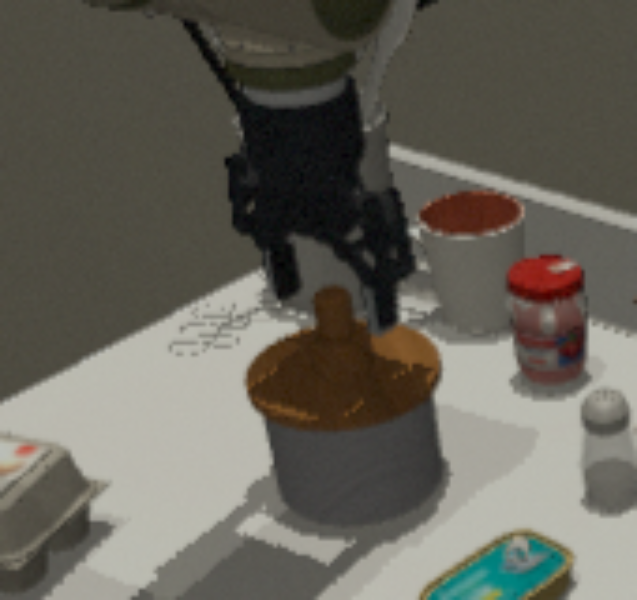

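View pics/w6.png

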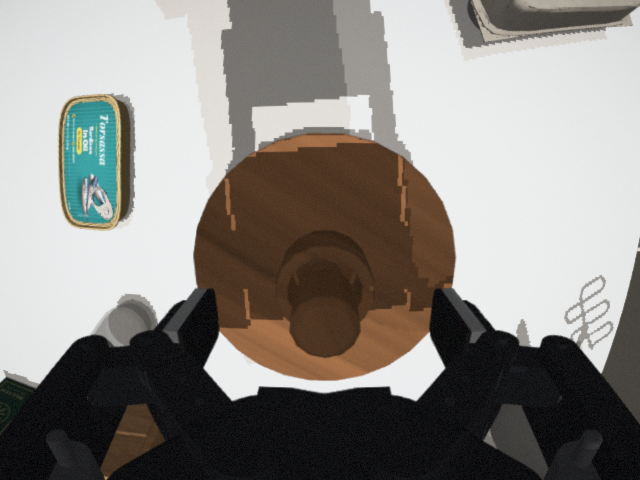

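```bash
python3 - <<'E'
from h import *
K=get_calibration('wrist')['camera_matrix']
W=wcloud(np.load('w3d.npy'),np.load('w3T.npy'),K)-np.array([506.7,-168.3,215.0])
for (u0,u1,v0,v1) in((255,300,270,330),(355,395,270,330)):
    R=W[v0:v1,u0:u1].reshape(-1,3);R=R[(abs(R[:,1])<45)&(R[:,2]>-12)&(R[:,2]<60)&(abs(R[:,1])>11)]
    print(len(R),np.round(np.nanpercentile(R[:,2],[0,1,5,20,50]),1), np.round(R[R[:,2]<np.percentile(R[:,2],5)].mean(0),1))
c=get_calibration('wrist');p=ctrl.sense()['eef_pos'];im,d=capture('wrist')
W=wcloud(d,c['T'],c['camera_matrix'])-p
for (u0,u1,v0,v1) in((150,220,280,350),(430,500,280,350)):
    R=W[v0:v1,u0:u1].reshape(-1,3);R=R[(abs(R[:,1])<65)&(R[:,2]>-12)&(R[:,2]<60)&(abs(R[:,1])>36)]
    print(len(R),np.round(np.nanpercentile(R[:,2],[0,1,5,20,50]),1), np.round(R[R[:,2]<np.percentile(R[:,2],5)].mean(0),1))
E
```

```text
1886 [-11.7  -4.6  -3.2  12.5  25.8] [ -9.8 -15.5  -4.1]
1924 [-10.5  -4.9  -3.   13.6  26.3] [-9.5 17.3 -4.3]
3012 [12.5 14.4 17.4 24.3 36. ] [ -1.9 -42.6  15.6]
2999 [13.5 15.1 18.  24.9 36.2] [-2.6 43.5 16.2]
```

```bash
python3 - <<'E'
from h import *
K=get_calibration('wrist')['camera_matrix']
W=wcloud(np.load('w3d.npy'),np.load('w3T.npy'),K)-np.array([506.7,-168.3,215.0])
for s in(-1,1):
    R=W[265:340,230:420].reshape(-1,3);y=R[:,1]*s;R=R[(y>13)&(y<30)&(R[:,2]>-3)&(R[:,2]<60)]
    print(np.histogram(R[:,2],np.arange(-3,40,2)))
E
```

```text
(array([ 32,   0,   0,   1,  29,  46,  47,  51,  60,  66,  63,  67,  69,
        80,  74,  76,  55,  41,  42,  56, 128]), array([-3, -1,  1,  3,  5,  7,  9, 11, 13, 15, 17, 19, 21, 23, 25, 27, 29,
       31, 33, 35, 37, 39]))
(array([ 47,   1,   2,   2,  26,  61,  54,  63,  69,  75,  61,  79,  80,
        81,  97,  82,  69,  50,  57,  67, 191]), array([-3, -1,  1,  3,  5,  7,  9, 11, 13, 15, 17, 19, 21, 23, 25, 27, 29,
       31, 33, 35, 37, 39]))
```

Call:
{"fn": "servo_tool", "kwargs": {"motion": [{"dr": [0,0,0],"delta_pos": [0.01,0.01,0.25],"hand": 1},{"dr": [0,0,0],"delta_pos": [0,0,0.25],"hand": 1},{"dr": [0,0,0],"delta_pos": [0,0,0.1],"hand": 1},{"dr": [0,0,0],"delta_pos": [0,0,0],"hand": 1}]}}

```text
time_s: 12.7
eef_pos: [536.6, 175.0, 93.7]
ee_rot: [0.001, 0.002, 1.0, 0.001]
force: [0.3, 0.2, -0.5]
grip_width: 1.002
```

```bash
python3 goto.py 536.7 175.2 93.5
```

```text
t 12.7 pos [536.6 175.   93.7] F [ 0.3  0.2 -0.5] T [ 0.02  0.02 -0.  ] w 1.002
delta units [-0.002  0.004  0.004] dist 0.3 dr units [ 0.014  0.007 -0.02 ] j [ 0.11  0.54  1.55  0.    1.06 -1.46]
```

Call:
{"fn": "servo_tool", "kwargs": {"motion": [{"dr": [0,0,0],"delta_pos": [0,0,0],"hand": 0.7},{"dr": [0,0,0],"delta_pos": [0,0,0],"hand": 0.5},{"dr": [0,0,0],"delta_pos": [0,0,0],"hand": 0.2},{"dr": [0,0,0],"delta_pos": [0,0,0],"hand": 0},{"dr": [0,0,0],"delta_pos": [0,0,0],"hand": 0},{"dr": [0,0,0],"delta_pos": [0,0,0],"hand": 0}]}}

```text
time_s: 13.45
eef_pos: [537.5, 174.9, 95.2]
ee_rot: [0.002, 0.002, 1.0, 0.001]
force: [0.8, -0.4, 1.1]
grip_width: 0.507
```

```bash
python3 goto.py 536.7 175.2 93.5; python3 - <<'E'
from h import *
im,d=capture('wrist');save('w7',im)
E
```

```text
t 13.45 pos [537.5 174.9  95.2] F [ 0.8 -0.4  1.1] T [-0.15  0.04 -0.06] w 0.507
delta units [0.017 0.005 0.034] dist 1.9 dr units [ 0.013  0.025 -0.019] j [ 0.11  0.54  1.55  0.    1.06 -1.46]
```

View pics/w7.png

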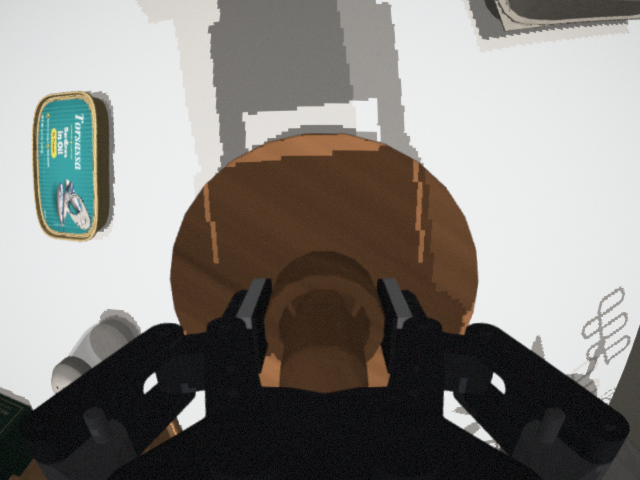

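The grip on the collar reads 43 mm (nominal 44) and is centred. The knob sits inside the collar, clear of the pads. Lifting slowly, with a check after the first part.

Call:
{"fn": "servo_tool", "kwargs": {"motion": [{"dr": [0,0,0],"delta_pos": [0,0,-0.1],"hand": 0},{"dr": [0,0,0],"delta_pos": [0,0,-0.1],"hand": 0},{"dr": [0,0,0],"delta_pos": [0,0,-0.1],"hand": 0},{"dr": [0,0,0],"delta_pos": [0,0,0],"hand": 0}]}}

```text
time_s: 14.0
eef_pos: [537.1, 175.0, 110.9]
ee_rot: [0.002, 0.002, 1.0, 0.001]
force: [0.3, 1.0, -1.1]
grip_width: 0.509
```

```bash
python3 goto.py 537.5 174.9 190; python3 - <<'E'
from h import *
p=ctrl.sense()['eef_pos'];c=get_calibration('wrist');im,d=capture('wrist');save('w8',im)
W=wcloud(d,c['T'],c['camera_matrix']);R=W.reshape(-1,3);R=R[np.hypot(R[:,0]-536,R[:,1]-174)<85]
zc=p[2]+3
f=R[abs(R[:,2]-zc)<7];h=cv2.convexHull(f[:,:2].astype(np.float32))[:,0];c0=fitc(h,68)[0][:2]
print('disc',fitc(h),np.median(f[:,2]));a=f[:,:2]-c0;print('tilt',np.linalg.lstsq(np.c_[a,np.ones(len(a))],f[:,2],rcond=None)[0])
im,d=capture('scene');save('s8',cv2.resize(im[100:260,120:290],(637,600)))
E
```

```text
t 14.0 pos [537.1 175.  110.9] F [ 0.3  1.  -1.1] T [-0.01 -0.02 -0.02] w 0.509
delta units [-0.013  0.002 -1.582] dist 79.1 dr units [ 0.014  0.019 -0.02 ] j [ 0.11  0.52  1.53  0.    1.09 -1.46]
disc (array([534.5, 175.5,  66.4]), 48) 113.18024049735482
tilt [2.55620892e-03 2.77930730e-03 1.13320146e+02]
```

View pics/s8.png

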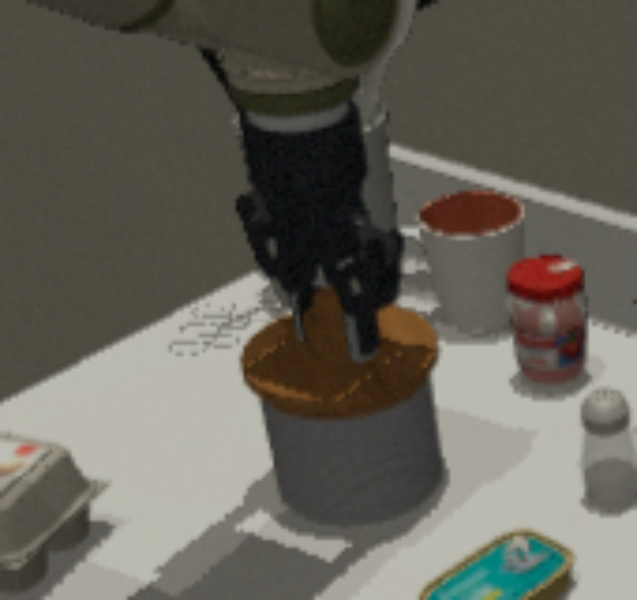

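View pics/w8.png

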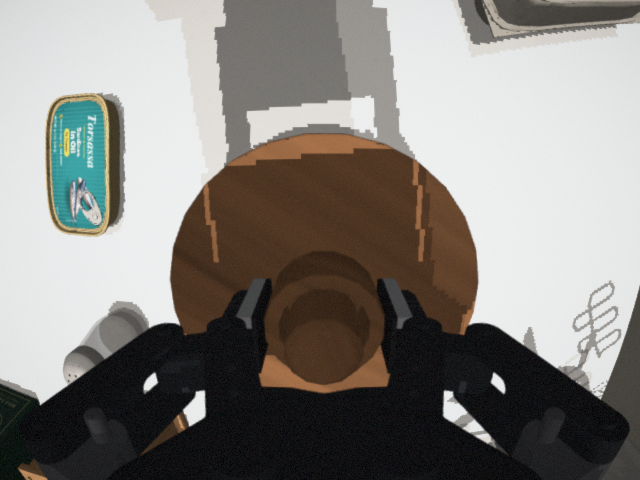

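The knob has sunk in the collar compared with before, so the cover is rising alone and level. The measured load, about 1.1 N, also matches the cover alone. Continuing up.

Call:
{"fn": "servo_tool", "kwargs": {"motion": [{"dr": [0,0,0],"delta_pos": [-0.01,0,-0.15],"hand": 0},{"dr": [0,0,0],"delta_pos": [0,0,-0.15],"hand": 0},{"dr": [0,0,0],"delta_pos": [0,0,-0.15],"hand": 0},{"dr": [0,0,0],"delta_pos": [0,0,0],"hand": 0}]}}

```text
time_s: 14.6
eef_pos: [537.5, 174.9, 134.8]
ee_rot: [0.001, 0.002, 1.0, 0.001]
force: [-0.2, -0.2, -2.5]
grip_width: 0.506
```

```bash
python3 goto.py 537.3 175 190
```

```text
t 14.6 pos [537.5 174.9 134.8] F [-0.2 -0.2 -2.5] T [ 0.    0.07 -0.02] w 0.506
delta units [ 0.     0.005 -1.105] dist 55.2 dr units [ 0.014  0.016 -0.02 ] j [ 0.11  0.49  1.51  0.    1.14 -1.46]
```

Call:
{"fn": "servo_tool", "kwargs": {"motion": [{"dr": [0,0,0],"delta_pos": [0,0,-0.15],"hand": 0},{"dr": [0,0,0],"delta_pos": [0,0,-0.2],"hand": 0},{"dr": [0,0,0],"delta_pos": [0,0,-0.2],"hand": 0},{"dr": [0,0,0],"delta_pos": [0,0,-0.2],"hand": 0},{"dr": [0,0,0],"delta_pos": [0,0,-0.2],"hand": 0},{"dr": [0,0,0],"delta_pos": [0,0,-0.2],"hand": 0},{"dr": [0,0,0],"delta_pos": [0,0,-0.1],"hand": 0},{"dr": [0,0,0],"delta_pos": [0,0,0],"hand": 0},{"dr": [0,0,0],"delta_pos": [0,0,0],"hand": 0},{"dr": [0,0,0],"delta_pos": [0,0,0],"hand": 0}]}}

```text
time_s: 15.85
eef_pos: [537.0, 174.7, 201.4]
ee_rot: [0.001, 0.002, 1.0, 0.001]
force: [0.3, -0.0, -1.4]
grip_width: 0.509
```

```bash
python3 goto.py 537.3 175 190; python3 - <<'E'
from h import *
p=ctrl.sense()['eef_pos'];c=get_calibration('wrist');im,d=capture('wrist');save('w9',im)
W=wcloud(d,c['T'],c['camera_matrix']);R=W.reshape(-1,3);R=R[np.hypot(R[:,0]-536,R[:,1]-174)<85]
f=R[abs(R[:,2]-p[2]-3)<7];h=cv2.convexHull(f[:,:2].astype(np.float32))[:,0];c0=fitc(h,68)[0][:2]
print('cover',fitc(h),np.median(f[:,2]));a=f[:,:2]-c0;print('tilt',np.linalg.lstsq(np.c_[a,np.ones(len(a))],f[:,2],rcond=None)[0])
im,d=capture('scene');save('s9',cv2.resize(im[80:260,110:301],(637,600)))
W=cloud('scene',d);R=W.reshape(-1,3);R=R[np.hypot(R[:,0]-536,R[:,1]-173)<62]
f=R[(abs(R[:,2]-94)<4)];print('flange z',len(f),np.median(f[:,2]) if len(f) else None);h=cv2.convexHull(f[:,:2].astype(np.float32))[:,0];print(fitc(h,60))
for l in('salt_shaker','fish_tin','jam_jar','canister'): print(l,[(np.round(r['bbox']).tolist(),round(r['score'],2)) for r in search_frame('scene',l)][:1])
E
```

```text
t 15.85 pos [537.  174.7 201.4] F [ 0.3 -0.  -1.4] T [ 0.04  0.05 -0.01] w 0.509
delta units [-0.005  0.005  0.229] dist 11.4 dr units [ 0.014  0.013 -0.02 ] j [ 0.11  0.42  1.42  0.    1.29 -1.46]
cover (array([534.8, 175.2,  66.7]), 52) 203.71454236783336
tilt [4.27899481e-03 2.49312798e-03 2.03939242e+02]
flange z 788 94.75036624878805
(array([535.7, 172.5]), 29)
salt_shaker [([272.0, 203.0, 289.0, 237.0], 0.89)]
fish_tin [([231.0, 240.0, 274.0, 270.0], 0.81)]
jam_jar [([254.0, 168.0, 277.0, 206.0], 0.78)]
canister [([189.0, 207.0, 238.0, 238.0], 0.85)]
```

View pics/s9.png

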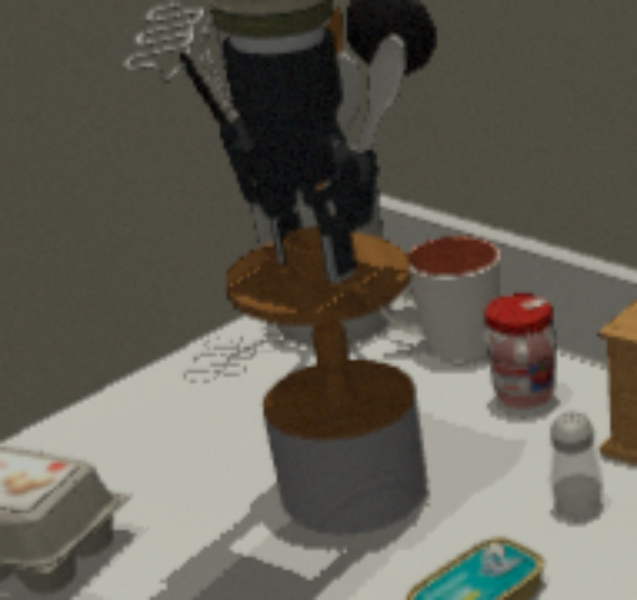

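The cover is held level with its lower edge near z 193, well above the knob top at 156. The inner lid's flange is at z 94.8 (expected 94) and centred in the canister. The bystanders have not moved. Handing in.

```bash
python3 -c "
from rig import ticket,ctrl
s=ctrl.sense();print(s['dq'],s['grip_width'])
print(ticket.finish_job())"
```

```text
[ 1.09297116e-03 -3.12193057e-04 -1.34440850e-03  6.78751201e-04
 -7.39403237e-04  6.16843582e-05] 0.5012672829785082
the job is handed in; nothing more can be done
None
```

I handed the job in at about 16 s, with the inner lid closing the canister and the outer cover held alone above it. `finish_job` gave no verdict, so these are my own last measurements:

- **Lids moved together:** I lifted the brown nested pair by the knob and lowered it into the canister. A short downward push met 39 N with no travel, at the height predicted for fully home. I then let the knob go.
- **Inner lid:** its flange top measured z 94.8 mm (expected 94). Its centre was within about 0.5 mm of the canister rim as measured at the start with the same camera. I read its level only from the cover lying on it before the cover came off.
- **Cover:** held by the collar at a 43 mm opening (nominal 44), tilted about 0.005 rad. Its lower edge was at about z 193 mm, roughly 37 mm above the knob top. The load of about 1.4 N matched the cover alone.
- **Bystanders and canister:** the bystanders showed no visible movement in the scene camera. The canister's position fits the lid measurement above.

**Disagreements:** the scene and top cameras differed by about 4 mm in x, so I worked from the wrist camera and the positions relative to each other. The tool also rose about 1.5 mm as the fingers closed on the collar, probably a fingertip touching the cover's top. I saw no effect from it.

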